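Mount the manipulator carriage on its dovetail rail

TASK

Slide the loose manipulator carriage onto the dovetail rail from the rail's open end until it is fully home against the end stop. Then tighten its side clamp knob by turning it clockwise (seen from above) all the way to its stop, and let go. Leave the dish, the tip box and the bottle where they stand.

Things in the scene. Friction and masses are not known exactly. Their poses are not given: they have to be found in the camera images.
- rail_base: Fixed dark steel plate, 270 x 120 x 15 mm (x, y, z), a bright steel dovetail rail on its centre line (y = 0). Origin: centre of the plate's underside, on the bench. x runs along the rail from its open end to the end stop, within 0.3 rad of world +y; z up. Rail: x = -42 to 105 mm, 16 mm high above the plate, 51 mm wide at its top, 36 mm at its foot, so a carriage enters only from the open end.
- rail_mouth (a point): Tip of the rail's open end, 23 mm above the bench, 42 mm back (-x) from rail_base's origin; axes as rail_base. The first 22 mm of the rail taper as a lead-in. From here back to x = -135 mm of rail_base the plate is bare, its top 15 mm above the bench: a landing on which the carriage can be set down in line and then slid along the plate in +x.
- rail_stop (a point): Middle of the end stop's face, on the rail's centre line 105 mm ahead (+x) of rail_base's origin and at the rail's top, 31 mm above the bench; axes as rail_base. The stop is aluminium, 80 mm wide, rising to 40 mm above the bench. The carriage is fully home when its leading end meets this face: its centre is then 40 mm short of it, at x = +65 mm of rail_base.
- carriage_grip (a point): Centre of the black grip block, 40 x 32 x 46 mm (x, y, z), on the loose carriage (about 0.5 kg), whose aluminium body is 80 x 80 mm, 28 mm high, open below along x; it fits the rail either way round, 2 mm play a side. The point is mid-body, 51 mm above its underside (top: 76 mm). x: slide direction, at first within 0.35 rad of world +y. A 52 mm wide ear reaches to y = -95 mm.
- knob_grip (a point): Centre of the bar of the black clamp knob, on the knob's vertical axis, at (0, -68, +1.5) mm from carriage_grip in the carriage's axes, on the ear. The bar is 52 mm long (x of this point), 12 mm thick (y), 28 mm high, its underside 10 mm above the ear; z up. The point turns with the knob.
- clamp_knob (a joint): Angle of the clamp knob, 0 to 1.57 rad; grows as it is turned clockwise seen from above (tightened). 0: bar along the slide direction; 1.57: bar square to it, tight, at its hard stop. Starts loose, at 0.1 to 0.4. It turns against light friction (0.05 N m) and stays where it is left.
- dish_center (a point): Centre of a closed clear petri dish, 94 mm diameter, 16 mm high; a bystander.
- tip_box_center (a point): Centre of a pipette tip box, 120 x 85 x 57 mm, blue with a white lid; a bystander.
- bottle_center (a point): Centre of an amber bottle, 60 mm diameter, 110 mm high; a bystander.
There are look-alikes about, which are no part of the job. Leave any red look-alike of the part that bears carriage_grip alone.

How it is judged (in metres and radians):
On the way, in this order (a step that is already met when the one before it is completed fails the run):
1. the carriage is on the rail, fully home at the end stop, its knob still loose (x of carriage_grip in the frame of rail_base between 0.059 and 0.07 m and y of carriage_grip in the frame of rail_base between -0.006 and 0.006 m and z of carriage_grip in the frame of rail_base between 0.061 and 0.071 m and angle between the x axis of carriage_grip and the x axis of rail_base, either way round below 0.1 rad and value of joint clamp_knob below 0.9 rad), for 0.2 s.
2. the clamp knob is tightened (value of joint clamp_knob above 1.4 rad), for 0.2 s.
At the end, for the whole second after the job is handed in: The carriage stands on the dovetail rail within 6 mm of the end stop, within 6 mm of the rail's centre line, within 5 mm of its seated height and within 0.1 rad of the rail's direction, and its clamp knob is turned past 1.4 rad (stop at 1.57) (x of carriage_grip in the frame of rail_base between 0.059 and 0.07 m and y of carriage_grip in the frame of rail_base between -0.006 and 0.006 m and z of carriage_grip in the frame of rail_base between 0.061 and 0.071 m and angle between the x axis of carriage_grip and the x axis of rail_base, either way round below 0.1 rad and value of joint clamp_knob above 1.4 rad); the robot touches nothing.
It fails at once if a bystander (dish, tip box or bottle) is displaced by more than 30 mm (distance of any of dish_center, tip_box_center, bottle_center from where it was at the start of the episode above 0.03 m).
It also fails if it takes over 53 s, if anything falls off the work surface, if the arm or the gripper's body presses on something with over 40 N, if the wrist force passes 120 N, or if a joint passes its speed limit or range.

ROBOT

A 6-joint arm with a two-finger parallel gripper is mounted at the origin on the work surface. World frame = base frame: x ahead of the robot, y to its left, z up, the work surface at z = 0. Lengths are in mm, angles in rad, forces in N, time in s.
With the tool pointing down it reaches from about 400 to 925 mm from the base axis. Payload 12.5 kg.
Tool frame: the origin (TCP) lies between the finger pads; the fingertips stand 25 mm ahead of it and the grasp point (between the pads) lies 6 mm ahead of it; z points along the fingers, y is the line along which they close (so a half turn about z gives the same grasp; the last joint's range is limited). The gripper opens to 95 mm and grips with 3 to 60 N. Pads are 20 mm wide; open, the fingers measure 119 mm over their backs; the gripper's body (75 mm by 180 mm) begins 59 mm behind the grasp point.
Start: joints at [-1.445, 0.491, 1.559, -0, 1.092, -0.106], TCP at [143.603, -608.297, 208.461] pointing down, gripper open.
Joint ranges: [-3.1, 3.1], [-0.84, 2.19], [0.05, 2.79], [-1.13, 4.28], [0.06, 2.93], [-2.69, 2.69]. Speed limits (rad/s): [2.22, 2.22, 2.79, 3.14, 3.14, 3.14].

INTERFACE

Orientations are given as [roll, pitch, yaw] about the fixed x, y, z axes, in that order (R = Rz(yaw) Ry(pitch) Rx(roll)).
In Python, from cell import state, read_camera, job_done, cut_out gives the robot as it stands. The module is installed in compiled form; this text tells all that it offers.
- The arm moves only by the tool jog_arm, never from a script. Its argument "motion" is a list of rows, each a list of 2 entries, a list of its own where there are three numbers: the shift along the tool's x, y, z in mm, then the turn about the tool's z in rad. A call has 1 to 5 rows; each row is the pose to reach, as a shift and turn from the pose commanded when the call began, along the tool's axes at that moment; what a row does not reach only later rows make up. A row lasts 1/10 s, in which the tool goes at most 50 mm and 8.59 degrees, less where a joint would pass 70% of its speed; a pose out of reach is approached as far as the arm can. A call with a gripper value outside its range is refused whole. "grip" is the closure, from 0 (fully open) to 1 (shut), set as the call begins (left out, the last holds). The fingers move at their own pace and stop on an object; the grip force is fixed at half the most. Time passes only in rows, so rows that repeat a pose let the fingers close. It gives the time, the measured TCP pose, the force, the opening and the grip force at its end, in the units of the state.
- state(): the state, without advancing time (a new reading comes with each control period).
- read_camera(name): name is "scene" or "top"; returns a dict with "img" (420x560x3 uint8, blue, green, red), "vertical_fov" (degrees; the focal length in pixels is half the picture's height over the tangent of half this angle, whatever the lens; pixels are square), "cx", "cy" (the principal point, pixels), "k1" (the pictures are not rectified: a ray, as slopes to the right and down, at radius r is drawn at 1 + k1 r^2 times it, then the intrinsics apply), "extrinsics" (4x4, takes a point from camera to world coordinates). Camera axes: x right, y up, looking along -z (the intrinsics and any distortion apply to the point x, -y, -z); pixel columns grow to the right and rows downward; lengths in mm; the calibration is good to about 2 mm. A picture is of the moment at which its call begins. There is no depth.
- job_done(): hands the job in; it is judged then, once.
Trained networks look in a picture, given as the dict that the camera call returned (one of the last four; its "shot" number tells which), for a name from the list of things; names that differ only in an ending like _2 or _b are one class to them, and where a whole thing is asked for, a point or a joint stands for the part that bears it (a point fixed in the world has none). Each returns a list of dicts, best first, with "p" (0 to 1); they miss things now and then, are a little off and sometimes report something else, mostly with a low value. They report only what shows in the picture. A call takes as long as a camera call. They do not tell look-alikes from the thing itself.
- cut_out(name, picture): "region" (420x560 bool, what is visible of it) and "box" ([left, top, right, bottom] in pixels, round what is visible of it).
The state is a dict: "t": time; "joints": joint angles; "qvel": joint speeds; "tau": joint torques, N m; "eef_pos": TCP position; "tcp_rot": TCP orientation; "ft_force": force on the tool from outside, world axes, zero at the start; "moment": the same for the moment, N m; "opening": opening from 0.0 (shut) to 1.0 (fully open); "grip_force": force on a finger pad.
Only numpy, scipy, OpenCV 4.12 (cv2) and the standard library are available. Lean on these libraries where they do the work, as an engineer would, in place of code of your own. Each camera call takes 0.05 s, during which the arm holds its last target. There are 200 camera calls.

## Working session

There is one attempt and no reset: what is moved stays moved. The work goes in short steps, Python scripts to look and compute and a tool call to move; the robot and the scene stay as the last step left them, time stands still between calls to the robot, and variables do not carry over. Pictures are saved under pics/ and viewed, at most 10 in all, crops included, and the job is handed in when it is done.

Besides the shell and the picture viewer there is one more tool, called after "Call:" as name(argument=value, ...), one argument or row to a line, values as JSON. jog_arm: Moves the arm, as the interface text tells. Its arguments: {"type":"object","properties":{"motion":{"type":"array"},"grip":{"type":"number"}},"required":["motion"]}

```bash
mkdir -p pics; python3 - <<'E'
from cell import *
import cv2
s=state();print(s)
for n in("scene","top"):
    p=read_camera(n);cv2.imwrite(f"pics/{n}0.png",p["img"])
    print(n,{k:v for k,v in p.items() if k!="img"})
    for t in("rail_base","carriage_grip","knob_grip","dish_center","tip_box_center","bottle_center"):
        print(t,[(round(d["p"],2),d["box"]) for d in cut_out(t,p)])
E
```

```text
{'t': 0.0, 'joints': array([-1.44457899e+00,  4.91553799e-01,  1.55947393e+00, -1.69269742e-05,
        1.09169782e+00, -1.05611697e-01]), 'qvel': array([ 0.00145262, -0.00119288,  0.00189523, -0.0008113 ,  0.00270164,
        0.00165297]), 'tau': array([ 3.32941941e-03, -6.12634492e+01, -2.58170950e+01,  6.92979922e-02,
        4.83281922e-02, -7.96732229e-05]), 'eef_pos': array([ 143.5763596 , -608.01477225,  207.85690464]), 'tcp_rot': array([-3.14046449e+00, -1.04495539e-04,  2.31836791e-01]), 'ft_force': array([ 0.09430011,  0.24423145, -0.11990263]), 'moment': array([ 0.04037526, -0.01129235,  0.06681881]), 'grip_force': 0.0, 'opening': 1.0034295765295285}
scene {'vertical_fov': 43.3114818478939, 'cx': 281.3406155419345, 'cy': 209.66589761995758, 'k1': 0.02230928898159157, 'extrinsics': array([[ 6.24912897e-01, -6.66524634e-01,  4.06483436e-01,
         1.03234820e+03],
       [ 7.80513344e-01,  5.44616356e-01, -3.06907063e-01,
        -3.26283685e+02],
       [-1.68164103e-02,  5.09055928e-01,  8.60569155e-01,
         1.14659446e+03],
       [ 0.00000000e+00,  0.00000000e+00, 
[... 718 characters left out ...]
2.08533087e-02,  1.23542877e-02,
         5.72353138e+01],
       [ 1.56498064e-02,  1.66117859e-01,  9.85981714e-01,
         9.99378053e+02],
       [ 0.00000000e+00,  0.00000000e+00,  0.00000000e+00,
         1.00000000e+00]]), 'shot': 2}
rail_base [(0.92, [209.4, 171.5, 265.4, 284.7])]
carriage_grip [(0.73, [420.0, 132.1, 483.6, 184.4]), (0.61, [335.2, 170.5, 391.9, 210.0])]
knob_grip [(0.59, [463.6, 155.0, 483.1, 179.3]), (0.5, [343.5, 169.6, 357.5, 188.9])]
dish_center [(0.68, [426.5, 217.7, 467.4, 255.2]), (0.64, [340.3, 170.0, 356.5, 186.6]), (0.42, [331.4, 169.7, 392.0, 213.0])]
tip_box_center [(0.62, [72.9, 256.0, 130.2, 314.8])]
bottle_center [(0.59, [113.8, 140.3, 147.2, 169.9])]
```

View pics/scene0.png

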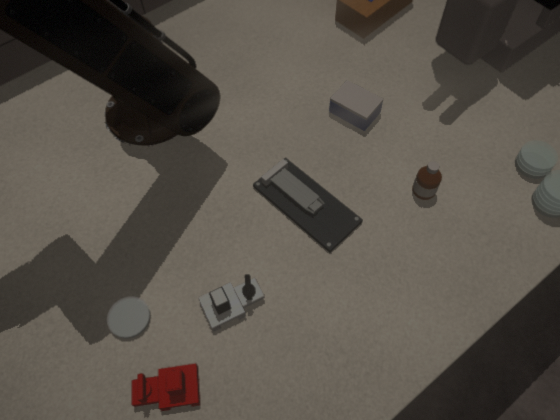

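View pics/top0.png

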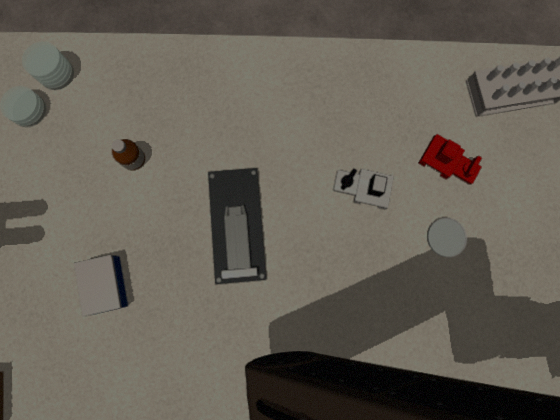

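The white carriage is at scene (222,303) and top (375,187), and its red look-alike is at scene (170,387) and top (452,158). The rail's open end is at scene (318,205) and top (235,210), with its stop at top (240,273). In the pictures the rail seems to run along world -x, but the text says +y. I'll check the calibration by projecting the known TCP and triangulating.

```bash
cat > h.py <<'E'
import numpy as np, cv2
from cell import *
def intr(p):
    h,w=p["img"].shape[:2]; f=h/2/np.tan(np.radians(p["vertical_fov"])/2)
    return np.array([[f,0,p["cx"]],[0,f,p["cy"]],[0,0,1]]),np.array([p["k1"],0,0,0,0.])
def proj(p,P):
    K,d=intr(p);E=p["extrinsics"];P=np.atleast_2d(np.asarray(P,float))
    c=(P-E[:3,3])@E[:3,:3]*[1,-1,-1]
    return cv2.projectPoints(c,np.zeros(3),np.zeros(3),K,d)[0][:,0]
def ray(p,uv):
    K,d=intr(p);E=p["extrinsics"]
    u=cv2.undistortPoints(np.asarray(uv,float).reshape(-1,1,2),K,d)[:,0]
    return E[:3,3],np.c_[u[:,0],-u[:,1],-np.ones(len(u))]@E[:3,:3].T
def at_z(p,uv,z):
    o,r=ray(p,uv);return o+r*((z-o[2])/r[:,2])[:,None]
E
python3 - <<'E'
from h import *
s=read_camera("scene");t=read_camera("top")
tcp=state()["eef_pos"]
for n,p in(("scene",s),("top",t)): print(n,proj(p,[tcp,tcp+[0,0,100],[0,0,0],[0,0,300]]).round())
def show(n,uvs,uvt,z):print(n,at_z(s,uvs,z).round(),at_z(t,uvt,z).round())
show("plate corners far",[[290,162]],[[211,283]],15)
show("stack bottle",[[427,190]],[[128,158]],30)
show("carr",[[222,297]],[[377,187]],76)
show("tipbox",[[356,102]],[[97,284]],57)
show("dish",[[128,316]],[[446,236]],16)
show("red",[[178,383]],[[448,150]],60)
for n,p,b in(("s",s,(110,250,290,420)),("t",t,(320,120,500,270))):
    cv2.imwrite(f"pics/{n}crop.png",cv2.resize(p["img"][b[1]:b[3],b[0]:b[2]],None,fx=4,fy=3.5 if 0 else 4)[:600] if n=="t" else cv2.resize(p["img"][260:345,180:290],None,fx=7,fy=7))
E
```

```text
scene [[ -94.  229.]
 [-128.  203.]
 [ 151.  110.]
 [ 121.   25.]]
top [[630. 421.]
 [680. 440.]
 [294. 458.]
 [304. 540.]]
plate corners far [[399. 186.  15.]] [[381. 196.  15.]]
stack bottle [[690. 388.  30.]] [[671. 405.  30.]]
carr [[ 616. -179.   76.]] [[ 602. -177.   76.]]
tipbox [[381. 431.  57.]] [[374. 442.  57.]]
dish [[ 497. -359.   16.]] [[ 501. -355.   16.]]
red [[ 703. -351.   60.]] [[ 699. -351.   60.]]
```

View pics/tcrop.png

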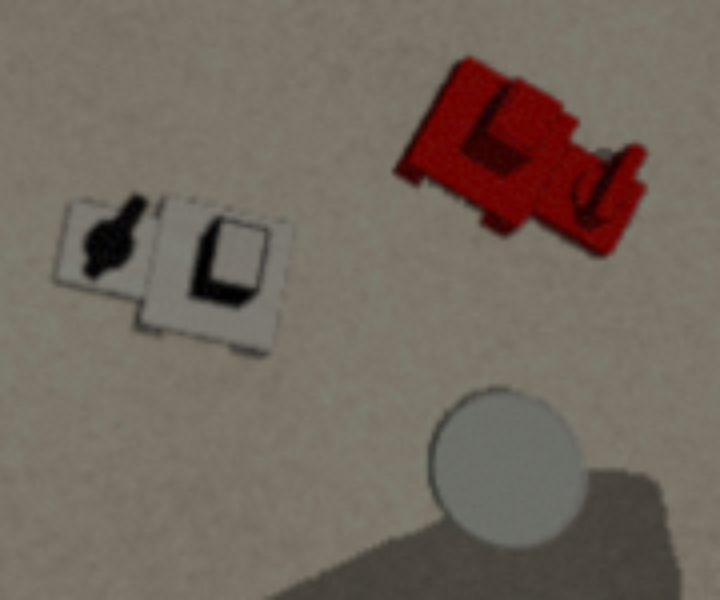

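View pics/scrop.png

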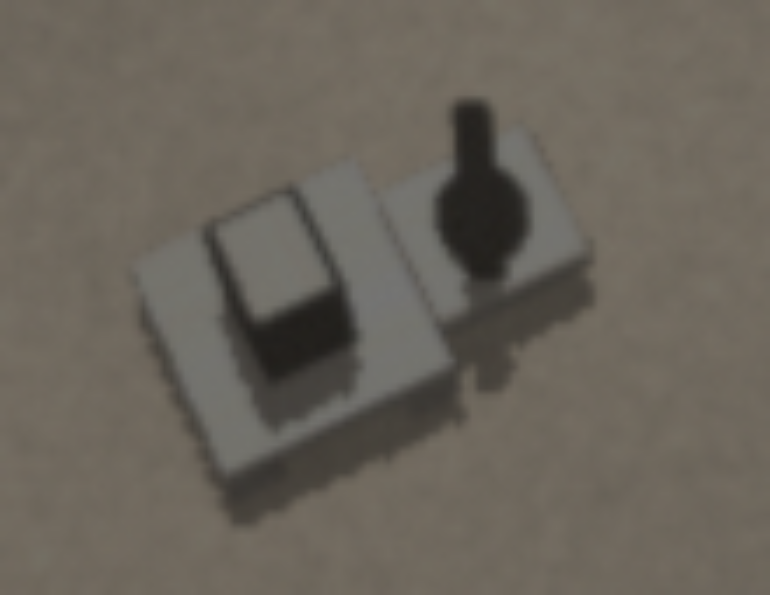

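The target is confirmed: the aluminium carriage with the black block, its ear towards +y, and the knob about 0.35 rad clockwise of the slide axis. The bystander dish is next to it. Next I'll fit its pose and crop the rail.

```bash
cat >> h.py <<'E'
from scipy.optimize import least_squares
def fit(obs,model,x0,bias=True):
    # obs: list of (picture, uv Nx2); model Nx3 local; pose x,y,yaw with z from model
    def place(q):
        c,s=np.cos(q[2]),np.sin(q[2]);M=np.array(model,float);
        return np.c_[q[0]+c*M[:,0]-s*M[:,1],q[1]+s*M[:,0]+c*M[:,1],M[:,2]]
    r=least_squares(lambda q:np.concatenate([(proj(p,place(q))-uv).ravel() for p,uv in obs]),x0,loss="soft_l1")
    return r.x,r.fun.reshape(-1,2).round(1)
E
python3 - <<'E'
from h import *
s=read_camera("scene");t=read_camera("top")
# carriage local frame: x=-X world (yaw ~ pi); UL(+X,+Y)=(-x,-y)
B=[(-40,-40,28),(-40,40,28),(40,40,28),(40,-40,28)]
G=[(-20,-16,76),(-20,16,76),(20,16,76),(20,-16,76)]
tb=np.array([(165,200),(290,222),(270,345),(143,325),(222,217),(270,228),(260,292),(210,280)])/4+[320,120]-.4
sb=np.array([(450,365),(228,475),(135,270),(350,160),(335,285),(262,320),(215,230),(292,190)])/7+[180,260]-.4
for o in([(s,sb)],[(t,tb)],[(s,sb),(t,tb)]):
    q,r=fit(o,B+G,[610,-178,3.1]);print(q.round(3));
print(r.tolist())
a=cv2.resize(t["img"][160:290,200:275],None,fx=4.5,fy=4.5,interpolation=cv2.INTER_CUBIC)
b=cv2.resize(s["img"][152:258,248:368],None,fx=3.8,fy=3.8,interpolation=cv2.INTER_CUBIC)
im=np.zeros((585,len(a[0])+len(b[0]),3),np.uint8);im[:,:len(a[0])]=a;im[:len(b),len(a[0]):]=b
print(a.shape,b.shape);cv2.imwrite("pics/rail.png",cv2.convertScaleAbs(im,alpha=1.8))
E
```

```text
[ 610.812 -183.938    2.954]
[ 611.239 -182.552    2.969]
[ 611.107 -183.231    2.961]
[[1.9, -0.5], [0.6, 0.8], [-1.0, -0.5], [0.6, -0.8], [2.4, 0.5], [-0.8, 2.4], [-1.8, -0.3], [0.6, -1.3], [-0.1, -1.1], [1.5, -0.0], [1.4, 1.5], [-0.1, -0.2], [-1.0, -0.4], [0.8, -0.4], [0.6, 0.5], [-0.8, 0.7]]
(585, 338, 3) (403, 456, 3)
```

View pics/rail.png

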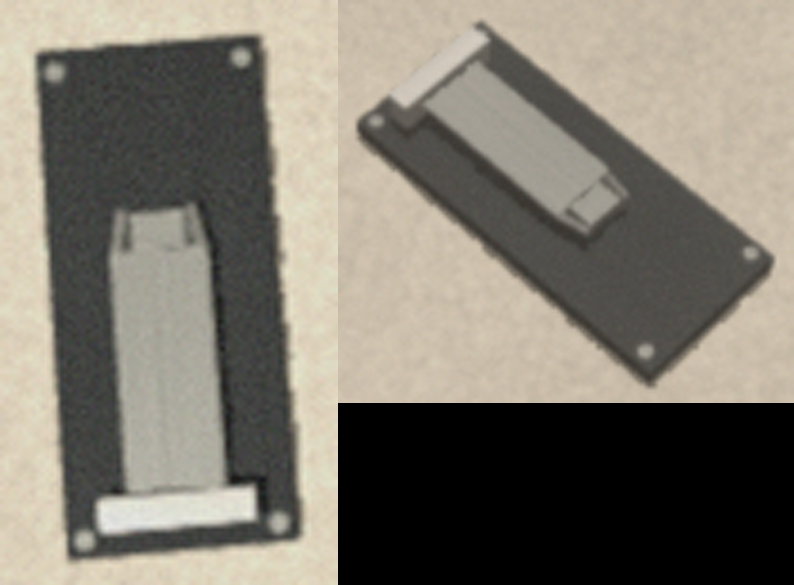

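```bash
python3 - <<'E'
from h import *
s=read_camera("scene");t=read_camera("top")
M=[(-135,-60,15),(-135,60,15),(135,60,15),(135,-60,15),(105,-40,40),(105,40,40),(-20,-25.5,31),(-20,25.5,31)]
tb=np.array([(37,55),(260,37),(298,535),(70,557),(97,497),(255,485),(113,255),(208,250)])/4.5+[200,160]-.4
sb=np.array([(434,262),(312,378),(22,118),(144,25),(152,42),(72,105)])/3.8+[248,152]-.4
for o,m in(([(s,sb)],M[:6]),([(t,tb)],M)):
    q,r=fit(o,m,[490,150,3.1]);print(q.round(3),r.tolist())
q2=least_squares(lambda q:0*q,[0]) if 0 else None
def both(q):
    c,sn=np.cos(q[2]),np.sin(q[2]);m=np.array(M);P=np.c_[q[0]+c*m[:,0]-sn*m[:,1],q[1]+sn*m[:,0]+c*m[:,1],m[:,2]]
    return np.r_[(proj(s,P[:6])-sb).ravel(),(proj(t,P)-tb).ravel()]
r=least_squares(both,[490,150,3.1],loss="soft_l1");print(r.x.round(3))
E
```

```text
[518.802 140.955   3.233] [[1.1, -0.3], [-0.6, 0.1], [-0.9, 0.7], [0.5, -1.4], [0.9, -0.5], [-0.8, 1.1]]
[518.464 142.223   3.246] [[-0.1, -0.8], [0.0, -0.8], [0.7, 1.6], [-0.6, 1.2], [-0.1, 0.4], [0.2, 0.1], [-0.4, -0.3], [0.4, -1.0]]
[518.576 141.841   3.241]
```

Both cameras agree to 1–2 mm. Carriage: (611,-183), yaw 2.961. Rail: (518.5,141.8), yaw 3.241, so it runs along -X, not +Y as the text says. The pictures and arm pose support this, so I'll use it. The plan is to grip the block along its x.

```bash
cat > plan.py <<'E'
import numpy as np
def plan(start,wps,rows=5,v=42,w=0.13):
    """start,wps: x,y,z,yaw (tool down). Prints calls of rows in the tool frame of each call's start."""
    pts=[];a=np.array(start,float)
    for b in wps:
        b=np.array(b,float);n=int(np.ceil(max(np.linalg.norm(b[:3]-a[:3])/v,abs(b[3]-a[3])/w)))
        n=-(-n//rows)*rows; pts+=[a+(b-a)*k/n for k in range(1,n+1)];a=b
    c=np.array(start,float)
    for i in range(0,len(pts),rows):
        out=[]
        for p in pts[i:i+rows]:
            d=p-c;cy,sy=np.cos(c[3]),np.sin(c[3])
            out.append([[round(cy*d[0]+sy*d[1],1),round(sy*d[0]-cy*d[1],1),round(-d[2],1)],round(-d[3],3)])
        print(out);c=pts[i+rows-1]
E
python3 - <<'E'
from plan import *
plan([143.6,-608.3,208.5,.232],[[611,-183,150,1.39]])
E
```

```text
[[[np.float64(27.6), np.float64(-15.3), np.float64(2.9)], np.float64(-0.058)], [[np.float64(55.3), np.float64(-30.6), np.float64(5.8)], np.float64(-0.116)], [[np.float64(82.9), np.float64(-46.0), np.float64(8.8)], np.float64(-0.174)], [[np.float64(110.5), np.float64(-61.3), np.float64(11.7)], np.float64(-0.232)], [[np.float64(138.2), np.float64(-76.6), np.float64(14.6)], np.float64(-0.29)]]
[[[np.float64(30.9), np.float64(-6.8), np.float64(2.9)], np.float64(-0.058)], [[np.float64(61.7), np.float64(-13.6), np.float64(5.8)], np.float64(-0.116)], [[np.float64(92.6), np.float64(-20.4), np.float64(8.8)], np.float64(-0.174)], [[np.float64(123.4), np.float64(-27.2), np.float64(11.7)], np.float64(-0.232)], [[np.float64(154.3), np.float64(-34.0), np.float64(14.6)], np.float64(-0.29)]]
[[[np.float64(31.5), np.float64(2.3), np.float64(2.9)], np.float64(-0.058)], [[np.float64(63.0), np.float64(4.6), np.float64(5.8)], np.float64(-0.116)], [[np.float64(94.5), np.float64(6.9), np.float64(8.8)], np.float64(-0.174)], [[np.float64(126.1), np.float64(9.2), np.float64(11.7)], np.float64(-0.232)], [[np.float64(157.6), np.float64(11.5), np.float64(14.6)], np.float64(-0.289)]]
[[[np.float64(29.5), np.float64(11.2), np.float64(2.9)], np.float64(-0.058)], [[np.float64(59.1), np.float64(22.4), np.float64(5.8)], np.float64(-0.116)], [[np.float64(88.6), np.float64(33.6), np.float64(8.8)], np.float64(-0.174)], [[np.float64(118.2), np.float64(44.8), np.float64(11.7)], np.float64(-0.232)], [[np.float64(147.7), np.float64(56.0), np.float64(14.6)], np.float64(-0.29)]]
```

Call:
jog_arm(
  motion=[
    [[28,-15,3],-0.06],
    [[55,-31,6],-0.12],
    [[83,-46,9],-0.17],
    [[111,-61,12],-0.23],
    [[138,-77,15],-0.29],
  ],
  grip=0,
)

```text
t: 1.5
eef_pos: [261.1, -500.8, 193.4]
tcp_rot: [3.141, 0.0, 0.524]
ft_force: [-0.3, -1.1, 0.8]
opening: 0.998
grip_force: 0.0
```

Call:
jog_arm(
  motion=[
    [[31,-7,3],-0.06],
    [[62,-14,6],-0.12],
    [[93,-20,9],-0.17],
    [[123,-27,12],-0.23],
    [[154,-34,15],-0.29],
  ],
)

```text
t: 2.0
eef_pos: [377.6, -394.5, 178.4]
tcp_rot: [3.141, 0.0, 0.814]
ft_force: [0.9, -0.4, 0.2]
opening: 1.004
grip_force: 0.0
```

Call:
jog_arm(
  motion=[
    [[31,2,3],-0.06],
    [[63,5,6],-0.12],
    [[94,7,9],-0.17],
    [[126,9,12],-0.23],
    [[158,11,15],-0.29],
  ],
)

```text
t: 2.5
eef_pos: [494.4, -287.4, 163.4]
tcp_rot: [3.141, 0.0, 1.104]
ft_force: [-0.3, -1.5, -0.3]
opening: 1.001
grip_force: 0.0
```

Call:
jog_arm(
  motion=[
    [[30,11,3],-0.06],
    [[59,22,6],-0.12],
    [[89,34,9],-0.17],
    [[118,45,12],-0.23],
    [[148,56,15],-0.29],
  ],
)

```text
t: 3.0
eef_pos: [611.3, -180.7, 148.3]
tcp_rot: [3.141, 0.0, 1.394]
ft_force: [-0.9, -1.2, -0.1]
opening: 0.996
grip_force: 0.0
```

```bash
python3 - <<'E'
from h import *
s=read_camera("scene");t=read_camera("top")
tcp=state()["eef_pos"];print(tcp,state()["tcp_rot"])
a=cv2.resize(s["img"][190:350,130:330],None,fx=2,fy=2,interpolation=cv2.INTER_CUBIC)
b=cv2.resize(t["img"][120:280,300:500],None,fx=2,fy=2,interpolation=cv2.INTER_CUBIC)
for p,im,o in((s,a,(130,190)),(t,b,(300,120))):
    for u in proj(p,[tcp-[0,0,25]]): cv2.circle(im,tuple(int(v) for v in (u-o)*2),3,(0,0,255),-1)
cv2.imwrite("pics/ap.png",cv2.convertScaleAbs(np.hstack([a,b]),alpha=1.6))
E
```

```text
[ 612.18035599 -179.24413158  147.81808453] [ 3.14146470e+00 -3.01847451e-04  1.39635497e+00]
```

View pics/ap.png

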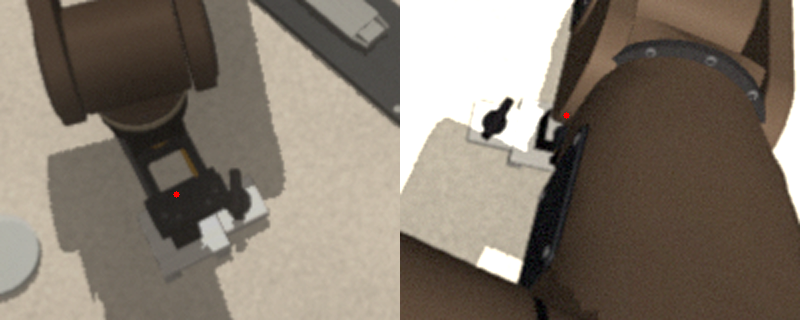

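The gripper stands over the aluminium carriage (scene patch under the red mark), clear of the knob. Descending.

Call:
jog_arm(
  motion=[
    [[-3,0,25],0.01],
    [[-4,0,50],0.01],
    [[-4,0,70],0.01],
    [[-4,0,84],0.01],
    [[-4,0,90],0.01],
  ],
)

```text
t: 3.6
eef_pos: [608.9, -185.9, 57.3]
tcp_rot: [-3.14, -0.0, 1.381]
ft_force: [1.0, 0.6, -1.0]
opening: 0.999
grip_force: 0.0
```

Call:
jog_arm(
  motion=[
    [[0,0,0],0],
    [[0,0,0],0],
    [[0,0,0],0],
    [[0,0,0],0],
    [[0,0,0],0],
  ],
  grip=1,
)

```text
t: 4.1
eef_pos: [609.8, -185.6, 58.9]
tcp_rot: [3.141, 0.0, 1.382]
ft_force: [0.5, 0.1, 0.2]
opening: 0.635
grip_force: 0.0
```

Call:
jog_arm(
  motion=[
    [[0,0,0],0],
    [[0,0,0],0],
    [[0,0,0],0],
  ],
)

```text
t: 4.4
eef_pos: [610.0, -185.8, 58.6]
tcp_rot: [3.14, 0.0, 1.382]
ft_force: [1.6, -1.8, 0.6]
opening: 0.416
grip_force: 29.9
```

```bash
python3 - <<'E'
import numpy as np;np.set_printoptions(legacy="1.25")
from plan import *
plan([610,-185.8,58.6,1.382],[[610,-185.8,118.6,1.382],[613.2,148.8,118.6,1.67],[613.2,148.8,82,1.67]])
E
```

```text
[[[0.0, 0.0, -12.0], -0.0], [[0.0, 0.0, -24.0], -0.0], [[0.0, 0.0, -36.0], -0.0], [[0.0, 0.0, -48.0], -0.0], [[0.0, 0.0, -60.0], -0.0]]
[[[32.9, -6.0, -0.0], -0.029], [[65.9, -11.9, -0.0], -0.058], [[98.8, -17.9, -0.0], -0.086], [[131.7, -23.9, -0.0], -0.115], [[164.6, -29.8, -0.0], -0.144]]
[[[33.4, -1.2, -0.0], -0.029], [[66.9, -2.4, -0.0], -0.058], [[100.3, -3.5, -0.0], -0.086], [[133.8, -4.7, -0.0], -0.115], [[167.2, -5.9, -0.0], -0.144]]
[[[0.0, 0.0, 7.3], -0.0], [[0.0, 0.0, 14.6], -0.0], [[0.0, 0.0, 22.0], -0.0], [[0.0, 0.0, 29.3], -0.0], [[0.0, 0.0, 36.6], -0.0]]
```

Call:
jog_arm(
  motion=[
    [[0,0,-12],0],
    [[0,0,-24],0],
    [[0,0,-36],0],
    [[0,0,-48],0],
    [[0,0,-60],0],
  ],
)

```text
t: 4.9
eef_pos: [609.6, -185.6, 119.8]
tcp_rot: [3.141, 0.0, 1.382]
ft_force: [0.1, -0.7, -5.0]
opening: 0.418
grip_force: 29.9
```

Call:
jog_arm(
  motion=[
    [[25,-4.5,0],-0.02],
    [[58,-10.5,0],-0.05],
    [[94,-17,0],-0.08],
    [[130,-23.5,0],-0.115],
    [[164.6,-29.8,0],-0.144],
  ],
)

```text
t: 5.4
eef_pos: [611.2, -16.9, 119.2]
tcp_rot: [3.141, 0.0, 1.527]
ft_force: [0.3, 0.3, -4.7]
opening: 0.419
grip_force: 30.0
```

Call:
jog_arm(
  motion=[
    [[36,-1.3,0],-0.03],
    [[72,-2.5,0],-0.06],
    [[108,-3.8,0],-0.09],
    [[142,-5,0],-0.12],
    [[167.2,-5.9,0],-0.144],
  ],
)

```text
t: 5.9
eef_pos: [612.7, 151.1, 119.2]
tcp_rot: [3.141, -0.0, 1.672]
ft_force: [1.0, -0.8, -4.9]
opening: 0.42
grip_force: 30.0
```

Call:
jog_arm(
  motion=[
    [[0,0,0],0],
    [[0,0,0],0],
  ],
)

```text
t: 6.1
eef_pos: [612.8, 149.3, 118.9]
tcp_rot: [3.141, 0.0, 1.671]
ft_force: [-0.1, 0.2, -4.9]
opening: 0.417
grip_force: 30.0
```

Picked up (−5 N). Descending to just above the landing, then looking.

Call:
jog_arm(
  motion=[
    [[0,0,9],0],
    [[0,0,18],0],
    [[0,0,27],0],
    [[0,0,35],0],
    [[0,0,40],0],
  ],
)

```text
t: 6.6
eef_pos: [612.6, 148.6, 77.2]
tcp_rot: [-3.14, 0.0, 1.669]
ft_force: [0.1, -0.6, -4.9]
opening: 0.417
grip_force: 30.0
```

```bash
python3 - <<'E'
from h import *
s=read_camera("scene");t=read_camera("top");print(state()["eef_pos"],state()["ft_force"])
a=cv2.resize(s["img"][140:270,240:380],None,fx=4,fy=4,interpolation=cv2.INTER_CUBIC)
b=cv2.resize(t["img"][130:290,190:250],None,fx=3.25,fy=3.25,interpolation=cv2.INTER_CUBIC)
cv2.imwrite("pics/land.png",cv2.convertScaleAbs(np.hstack([a,b]),alpha=1.6))
E
```

```text
[612.58026476 148.77219715  77.36511155] [-0.60553701  0.17039174 -5.44855725]
```

View pics/land.png

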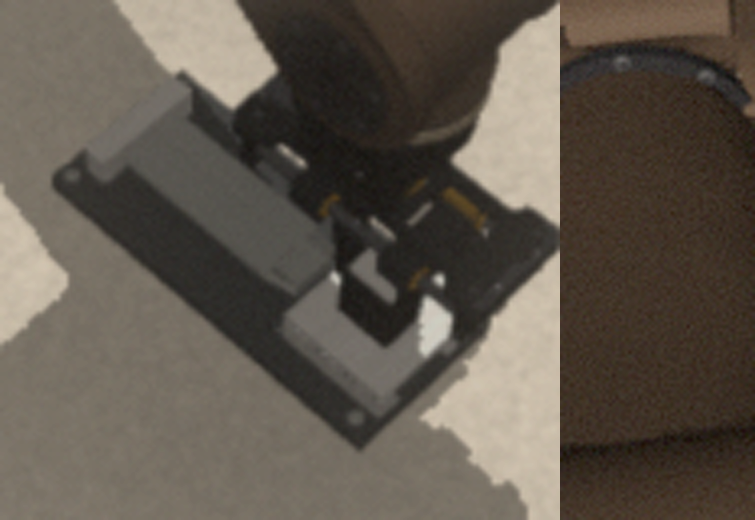

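```bash
python3 - <<'E'
from h import *
s=read_camera("scene")
uv=np.array([(283,318),(330,359),(380,400)])/4+[240,140]-.4
P=at_z(s,uv,46.8)
y=3.241;c,n=np.cos(y),np.sin(y)
for p in P:
    d=p[:2]-[518.6,141.8];print((c*d[0]+n*d[1]).round(1),(-n*d[0]+c*d[1]).round(1))
# scene-only rail frame
for p in P:
    d=p[:2]-[518.8,141.0];print((c*d[0]+n*d[1]).round(1),(-n*d[0]+c*d[1]).round(1))
d=np.array([612.6,148.8])-[518.6,141.8];print("tcp",c*d[0]+n*d[1],-n*d[0]+c*d[1])
E
```

```text
-54.4 44.2
-93.3 44.6
-132.6 43.7
-54.3 43.4
-93.2 43.8
-132.4 42.9
tcp -94.23064271806965 2.363466297519408
```

Call:
jog_arm(
  motion=[
    [[2,0,1.5],0],
    [[2,0,2.5],0],
    [[2,0,3.5],0],
    [[2,0,3.5],0],
  ],
)

```text
t: 7.15
eef_pos: [612.7, 151.0, 74.9]
tcp_rot: [3.142, 0.0, 1.67]
ft_force: [-0.2, -0.0, -4.4]
opening: 0.415
grip_force: 30.0
```

Call:
jog_arm(
  motion=[
    [[0,0,0.5],0],
    [[0,0,1],0],
    [[0,0,1],0],
  ],
)

```text
t: 7.45
eef_pos: [612.9, 150.8, 74.2]
tcp_rot: [3.141, 0.0, 1.67]
ft_force: [0.4, -1.3, -2.5]
opening: 0.418
grip_force: 30.0
```

Call:
jog_arm(
  motion=[
    [[0,-3,0],0],
    [[0,-7,0],0],
    [[0,-12,0],0],
    [[0,-16,0],0],
    [[0,-20,0],0],
  ],
)

```text
t: 7.95
eef_pos: [592.5, 149.0, 74.1]
tcp_rot: [3.141, 0.0, 1.67]
ft_force: [1.3, -0.4, -1.8]
opening: 0.416
grip_force: 30.0
```

Call:
jog_arm(
  motion=[
    [[0,-3,0],0],
    [[0,-6,0],0],
    [[0,-9,0],0],
    [[0,-12,0],0],
    [[0,-12,0],0],
  ],
)

```text
t: 8.45
eef_pos: [580.5, 147.8, 74.0]
tcp_rot: [-3.141, 0.0, 1.67]
ft_force: [0.2, -0.2, -0.7]
opening: 0.419
grip_force: 30.0
```

Call:
jog_arm(
  motion=[
    [[0,-3,0],0],
    [[0,-6,0],0],
    [[0,-9,0],0],
    [[0,-12,0],0],
    [[0,-15,0],0],
  ],
)

```text
t: 8.95
eef_pos: [565.7, 146.3, 73.9]
tcp_rot: [3.142, 0.0, 1.67]
ft_force: [1.9, -0.5, -0.4]
opening: 0.415
grip_force: 30.0
```

Call:
jog_arm(
  motion=[
    [[0,-3,0],0],
    [[0,-6,0],0],
    [[0,-9,0],0],
    [[0,-12,0],0],
    [[0,-15,0],0],
  ],
)

```text
t: 9.45
eef_pos: [550.8, 144.8, 73.9]
tcp_rot: [3.141, 0.0, 1.67]
ft_force: [2.8, 0.4, -1.3]
opening: 0.418
grip_force: 30.0
```

Call:
jog_arm(
  motion=[
    [[0,-8,0],0],
    [[0,-16,0],0],
    [[0,-24,0],0],
    [[0,-32,0],0],
    [[0,-40,0],0],
  ],
)

```text
t: 9.95
eef_pos: [510.4, 140.8, 73.9]
tcp_rot: [-3.141, 0.0, 1.67]
ft_force: [1.8, 0.3, -1.0]
opening: 0.416
grip_force: 30.0
```

Call:
jog_arm(
  motion=[
    [[0,-10,0],0],
    [[0,-20,0],0],
    [[0,-30,0],0],
    [[0,-38,0],0],
    [[0,-42,0],0],
  ],
)

```text
t: 10.45
eef_pos: [468.9, 136.6, 74.1]
tcp_rot: [3.141, 0.0, 1.67]
ft_force: [4.2, -1.8, -0.7]
opening: 0.412
grip_force: 30.0
```

Call:
jog_arm(
  motion=[
    [[0,-2,0],0],
    [[0,-4,0],0],
    [[0,-6,0],0],
    [[0,-8,0],0],
    [[0,-10,0],0],
  ],
)

```text
t: 10.95
eef_pos: [460.3, 135.7, 74.1]
tcp_rot: [3.14, 0.0, 1.67]
ft_force: [5.9, -2.4, 0.2]
opening: 0.421
grip_force: 30.0
```

Call:
jog_arm(
  motion=[
    [[0,-1.5,0],0],
    [[0,-3,0],0],
    [[0,-4.5,0],0],
    [[0,-6,0],0],
    [[0,-6,0],0],
  ],
)

```text
t: 11.45
eef_pos: [454.6, 135.2, 74.1]
tcp_rot: [3.139, 0.0, 1.67]
ft_force: [6.5, -1.3, -1.0]
opening: 0.42
grip_force: 30.0
```

Call:
jog_arm(
  motion=[
    [[0,-1,0],0],
    [[0,-2,0],0],
    [[0,-3,0],0],
    [[0,-3,0],0],
  ],
)

```text
t: 11.85
eef_pos: [454.1, 135.2, 74.4]
tcp_rot: [3.134, -0.0, 1.67]
ft_force: [15.4, -1.1, -6.6]
opening: 0.417
grip_force: 30.0
```

Call:
jog_arm(
  motion=[
    [[0,2,0],0],
    [[0,2,0],0],
  ],
)

```text
t: 12.05
eef_pos: [454.4, 135.2, 74.2]
tcp_rot: [3.138, 0.0, 1.67]
ft_force: [9.3, -1.4, -0.9]
opening: 0.422
grip_force: 30.0
```

Call:
jog_arm(
  motion=[
    [[0,0,0],0],
    [[0,0,0],0],
    [[0,0,0],0],
    [[0,0,0],0],
  ],
  grip=0.4,
)

```text
t: 12.45
eef_pos: [451.9, 135.0, 73.7]
tcp_rot: [-3.14, 0.0, 1.67]
ft_force: [-0.8, 0.1, -1.2]
opening: 0.598
grip_force: 0.0
```

Call:
jog_arm(
  motion=[
    [[0,0,-10],0],
    [[0,0,-30],0],
    [[0,0,-50],0],
    [[0,0,-70],0],
    [[0,0,-80],0],
  ],
)

```text
t: 12.95
eef_pos: [452.8, 135.2, 155.9]
tcp_rot: [3.14, -0.0, 1.67]
ft_force: [-0.4, -0.3, -0.8]
opening: 0.597
grip_force: 0.0
```

```bash
python3 - <<'E'
from h import *
s=read_camera("scene");print(state()["eef_pos"],state()["tcp_rot"],state()["opening"])
r=[(round(d["p"],2),d["box"]) for d in cut_out("knob_grip",s)];print(r)
print(proj(s,[[447.2,203,81.5],[453.9,135.3,91]]))
a=cv2.resize(s["img"][120:240,220:360],None,fx=5,fy=5,interpolation=cv2.INTER_CUBIC)
cv2.imwrite("pics/home.png",cv2.convertScaleAbs(a,alpha=1.8))
E
```

```text
[453.12344114 135.20705608 156.48829343] [ 3.13840244e+00 -1.03544166e-04  1.66986852e+00] 0.6021732664809603
[(0.56, [299.8, 153.0, 316.0, 166.6]), (0.52, [136.9, 375.0, 149.8, 402.1])]
[[307.59762512 154.99658998]
 [288.14975877 168.68072798]]
```

View pics/home.png

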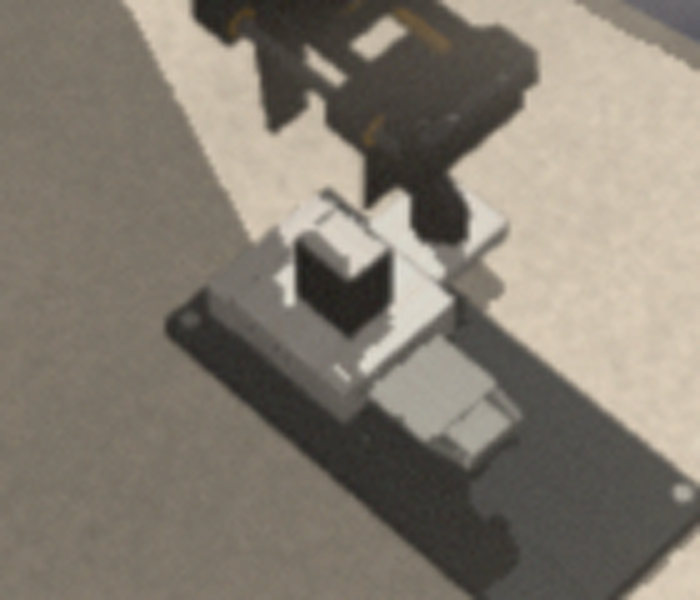

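The carriage is against the stop (block at 345,270 in the crop). The knob on its ear is at (438,215), about 0.38 rad from before and still loose. Going over the knob.

```bash
python3 - <<'E'
import numpy as np;np.set_printoptions(legacy="1.25")
from plan import *
plan([453,135.2,156,1.67],[[447.2,203,156,2.86]])
E
```

```text
[[[6.8, 0.1, -0.0], -0.119], [[13.6, 0.2, -0.0], -0.238], [[20.4, 0.3, -0.0], -0.357], [[27.2, 0.4, -0.0], -0.476], [[34.0, 0.5, -0.0], -0.595]]
[[[5.6, 3.9, -0.0], -0.119], [[11.2, 7.8, -0.0], -0.238], [[16.7, 11.7, -0.0], -0.357], [[22.3, 15.6, -0.0], -0.476], [[27.9, 19.5, -0.0], -0.595]]
```

Call:
jog_arm(
  motion=[
    [[7,0,0],-0.12],
    [[14,0,0],-0.24],
    [[20,0,0],-0.36],
    [[27,0,0],-0.48],
    [[34,0.5,0],-0.595],
  ],
)

```text
t: 13.55
eef_pos: [449.2, 169.1, 153.0]
tcp_rot: [-3.14, -0.001, 2.27]
ft_force: [0.2, -0.1, 0.1]
opening: 0.601
grip_force: 0.0
```

Call:
jog_arm(
  motion=[
    [[5.5,4,0],-0.12],
    [[11,8,0],-0.24],
    [[17,12,0],-0.36],
    [[22,16,0],-0.48],
    [[28,19.5,0],-0.595],
  ],
)

```text
t: 14.05
eef_pos: [446.4, 203.1, 153.0]
tcp_rot: [-3.141, -0.001, 2.865]
ft_force: [0.3, -0.3, 0.1]
opening: 0.602
grip_force: 0.0
```

Call:
jog_arm(
  motion=[
    [[0,0,0],0],
    [[0,0,0],0],
  ],
)

```text
t: 14.25
eef_pos: [446.4, 202.8, 153.3]
tcp_rot: [-3.141, -0.001, 2.857]
ft_force: [-1.1, 1.0, -0.3]
opening: 0.603
grip_force: 0.0
```

Call:
jog_arm(
  motion=[
    [[0,0,20],0],
    [[0,0,40],0],
    [[0,0,58],0],
    [[0,0,72],0],
    [[0,0,79],0],
  ],
)

```text
t: 14.75
eef_pos: [446.3, 202.4, 73.6]
tcp_rot: [-3.14, -0.002, 2.857]
ft_force: [-0.4, -0.2, -0.2]
opening: 0.601
grip_force: 0.0
```

Call:
jog_arm(
  motion=[
    [[0,0,0],0],
    [[0,0,0],0],
    [[0,0,0],0],
    [[0,0,0],0],
    [[0,0,0],0],
  ],
  grip=1,
)

```text
t: 15.25
eef_pos: [446.9, 203.0, 75.3]
tcp_rot: [3.141, 0.001, 2.86]
ft_force: [0.0, -0.1, -0.2]
opening: 0.235
grip_force: 0.0
```

Call:
jog_arm(
  motion=[
    [[0,0,0],0],
    [[0,0,0],0],
    [[0,0,0],0],
  ],
)

```text
t: 15.55
eef_pos: [446.6, 202.8, 75.0]
tcp_rot: [-3.141, -0.0, 2.86]
ft_force: [-0.6, -0.6, 1.6]
opening: 0.017
grip_force: 1.1
```

The fingers closed on nothing (opening 1.6 mm, not 12). Looking.

```bash
python3 - <<'E'
from h import *
s=read_camera("scene");t=read_camera("top");st=state();print(st["eef_pos"],st["opening"],st["grip_force"],st["ft_force"])
a=cv2.resize(s["img"][110:210,240:350],None,fx=5,fy=5,interpolation=cv2.INTER_CUBIC)
b=cv2.resize(t["img"][180:280,180:230],None,fx=5,fy=5,interpolation=cv2.INTER_CUBIC)
cv2.imwrite("pics/knob.png",cv2.convertScaleAbs(np.hstack([a,b]),alpha=2))
E
```

```text
[446.57128947 202.76576233  74.90291917] 0.0031244647957776 1.2173554958860677 [-1.37189046 -2.01666984  2.07247598]
```

View pics/knob.png

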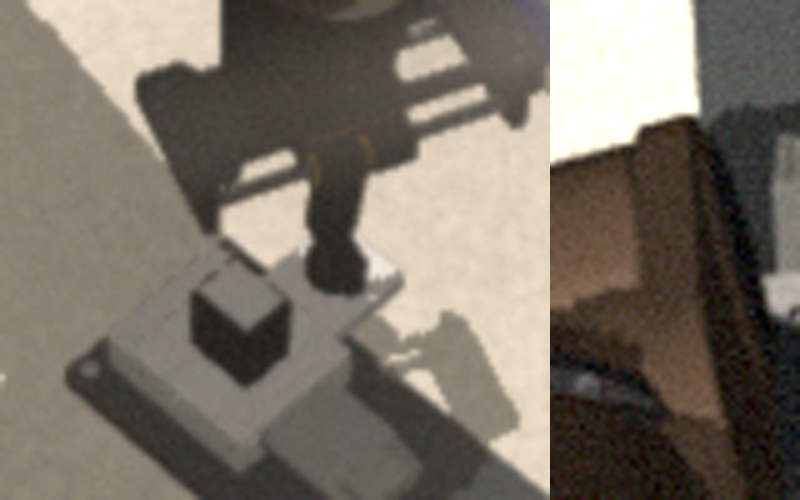

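```bash
python3 - <<'E'
from h import *
s=read_camera("scene")
f=lambda P:((proj(s,P)-[240,110])*5).round()
print("tips/grasp/tcp",f([[446.6,202.8,50],[446.6,202.8,69],[446.6,202.8,75]]))
u=np.array([np.cos(2.86),np.sin(2.86)])
k=np.array([447.2,203])
for z in(43,53,81): print(z,f([[*k,z],[*(k+26*u),z],[*(k-26*u),z]]).tolist())
print("block top centre",f([[453.9,135.3,91]]),"block corners",f([[453.9+a,135.3+b,91] for a,b in((20,16),(20,-16),(-20,-16),(-20,16))]).tolist())
E
```

```text
tips/grasp/tcp [[335. 262.]
 [336. 239.]
 [337. 232.]]
43 [[336.0, 270.0], [316.0, 232.0], [357.0, 309.0]]
53 [[337.0, 259.0], [316.0, 221.0], [358.0, 297.0]]
81 [[338.0, 226.0], [317.0, 187.0], [359.0, 265.0]]
block top centre [[241. 293.]] block corners [[292.0, 302.0], [241.0, 337.0], [189.0, 284.0], [240.0, 251.0]]
```

Call:
jog_arm(
  motion=[
    [[0,0,0],0],
    [[0,0,0],0],
    [[0,0,0],0],
    [[0,0,0],0],
    [[0,0,0],0],
  ],
  grip=0.4,
)

```text
t: 16.2
eef_pos: [446.6, 202.9, 74.7]
tcp_rot: [-3.141, -0.0, 2.86]
ft_force: [0.1, -0.2, -0.2]
opening: 0.368
grip_force: 0.0
```

Call:
jog_arm(
  motion=[
    [[0,0,0],0],
    [[0,0,0],0],
    [[0,0,-20],0],
    [[0,0,-50],0],
    [[0,0,-80],0],
  ],
)

```text
t: 16.7
eef_pos: [446.4, 202.8, 155.6]
tcp_rot: [-3.141, -0.001, 2.86]
ft_force: [1.0, -0.3, -0.4]
opening: 0.6
grip_force: 0.0
```

Call:
jog_arm(
  motion=[
    [[-16,-34,0],0],
    [[-34,-72,0],0],
    [[-54,-114,0],0],
    [[-74,-156,0],0],
    [[-94,-198,0],0],
  ],
)

```text
t: 17.2
eef_pos: [481.9, -15.2, 155.0]
tcp_rot: [-3.142, 0.0, 2.86]
ft_force: [0.7, 0.3, -0.6]
opening: 0.598
grip_force: 0.0
```

Call:
jog_arm(
  motion=[
    [[-18,-38,0],0],
    [[-36,-76,0],0],
    [[-52,-110,0],0],
    [[-60,-130,0],0],
    [[-60,-130,0],0],
  ],
)

```text
t: 17.7
eef_pos: [503.6, -157.3, 154.7]
tcp_rot: [-3.141, 0.0, 2.857]
ft_force: [0.2, 1.3, -0.3]
opening: 0.596
grip_force: 0.0
```

```bash
python3 - <<'E'
from h import *
s=read_camera("scene");t=read_camera("top");print(state()["eef_pos"],state()["tcp_rot"])
for p in(s,t): print([(round(d["p"],2),d["box"]) for d in cut_out("knob_grip",p)])
o=[(255,125),(180,190)];ims=[]
for p,(x,y),w,h in((s,o[0],75,95),(t,o[1],85,95)):
    ims.append(cv2.resize(p["img"][y:y+h,x:x+w],None,fx=5,fy=5,interpolation=cv2.INTER_CUBIC))
cv2.imwrite("pics/knob2.png",cv2.convertScaleAbs(np.hstack(ims),alpha=2))
for p,q in((s,o[0]),(t,o[1])): print(((proj(p,[[447.2,203,81.5],[447.2,203,53],[453.9,135.3,91]])-q)*5).round().tolist())
E
```

```text
[ 503.07080576 -154.8242824   154.69772162] [ 3.14143569e+00 -6.90522784e-04  2.85877897e+00]
[(0.66, [136.9, 373.6, 152.4, 404.2]), (0.62, [253.1, 157.4, 362.5, 254.5]), (0.59, [302.2, 146.9, 317.6, 168.3])]
[(0.62, [461.8, 157.3, 479.9, 178.4]), (0.53, [203.4, 242.4, 214.9, 262.6])]
[[263.0, 150.0], [262.0, 184.0], [166.0, 218.0]]
[[124.0, 312.0], [134.0, 316.0], [279.0, 299.0]]
```

View pics/knob2.png

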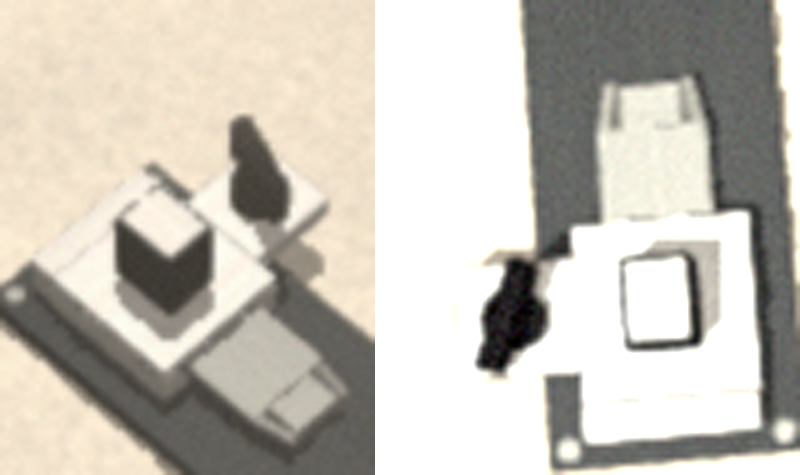

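Both views show the carriage home (block at top (282,300)) and the knob still at about 0.39 rad, exactly where I gripped. So the pads must have closed above or beside the bar. I'll go back and descend further, feeling for the ear.

Call:
jog_arm(
  motion=[
    [[16,34,0],0],
    [[34,72,0],0],
    [[54,114,0],0],
    [[74,156,0],0],
    [[94,198,0],0],
  ],
)

```text
t: 18.4
eef_pos: [467.2, 64.0, 155.2]
tcp_rot: [3.142, 0.0, 2.861]
ft_force: [1.0, -0.3, -0.7]
opening: 0.6
grip_force: 0.0
```

Call:
jog_arm(
  motion=[
    [[18,38,0],0],
    [[36,76,0],0],
    [[52,110,0],0],
    [[60,130,0],0],
    [[60,130,0],0],
  ],
)

```text
t: 18.9
eef_pos: [445.5, 205.9, 155.0]
tcp_rot: [3.141, 0.0, 2.864]
ft_force: [-0.2, 0.1, 0.3]
opening: 0.601
grip_force: 0.0
```

Call:
jog_arm(
  motion=[
    [[0,0,25],0],
    [[0,0,50],0],
    [[0,0,70],0],
    [[0,0,80],0],
    [[0,0,83],0],
  ],
)

```text
t: 19.4
eef_pos: [446.3, 202.6, 71.3]
tcp_rot: [-3.141, -0.001, 2.86]
ft_force: [-0.5, 1.1, -0.1]
opening: 0.601
grip_force: 0.0
```

Call:
jog_arm(
  motion=[
    [[0,0,1],0],
    [[0,0,2],0],
    [[0,0,3],0],
    [[0,0,3],0],
  ],
)

```text
t: 19.8
eef_pos: [446.9, 203.0, 69.3]
tcp_rot: [3.141, 0.001, 2.86]
ft_force: [0.3, 0.6, -0.3]
opening: 0.599
grip_force: 0.0
```

Call:
jog_arm(
  motion=[
    [[0,0,0],0],
    [[0,0,0],0],
    [[0,0,0],0],
    [[0,0,0],0],
    [[0,0,0],0],
  ],
  grip=1,
)

```text
t: 20.3
eef_pos: [446.7, 202.9, 68.9]
tcp_rot: [-3.142, 0.0, 2.86]
ft_force: [-0.0, -0.5, 0.1]
opening: 0.233
grip_force: 0.0
```

Call:
jog_arm(
  motion=[
    [[0,0,0],0],
    [[0,0,0],0],
  ],
)

```text
t: 20.5
eef_pos: [446.8, 203.0, 68.9]
tcp_rot: [3.142, 0.0, 2.86]
ft_force: [1.0, 0.9, 0.6]
opening: 0.121
grip_force: 30.0
```

The bar is gripped now (11.5 mm, 30 N). Turning it clockwise.

Call:
jog_arm(
  motion=[
    [[0,0,0],0.1],
    [[0,0,0],0.22],
    [[0,0,0],0.34],
    [[0,0,0],0.46],
    [[0,0,0],0.58],
  ],
)

```text
t: 21.0
eef_pos: [447.0, 203.3, 69.0]
tcp_rot: [3.141, 0.0, 2.275]
ft_force: [0.8, 3.2, -0.3]
opening: 0.119
grip_force: 30.0
```

Call:
jog_arm(
  motion=[
    [[0,0,0],0.12],
    [[0,0,0],0.24],
    [[0,0,0],0.36],
    [[0,0,0],0.45],
    [[0,0,0],0.5],
  ],
)

```text
t: 21.5
eef_pos: [447.2, 203.4, 69.0]
tcp_rot: [3.14, -0.0, 1.776]
ft_force: [1.3, 3.7, -1.2]
opening: 0.123
grip_force: 30.0
```

```bash
python3 -c "
from cell import *
s=state();print(s['eef_pos'],s['tcp_rot'],s['moment'],s['ft_force'],s['opening'],s['grip_force'],s['joints'])"
```

```text
[447.23286063 203.3626014   69.01104712] [ 3.14022219e+00 -3.63324144e-04  1.77629588e+00] [ 0.74780467 -0.36339     0.04943567] [ 1.27298661  3.72208131 -1.167391  ] 0.12348638962296453 29.982030987739563 [2.92087272e-01 5.10202591e-01 2.02201874e+00 4.26195503e-04
 6.07974611e-01 8.62383161e-02]
```

Call:
jog_arm(
  motion=[
    [[0,0,0],0.04],
    [[0,0,0],0.08],
    [[0,0,0],0.11],
    [[0,0,0],0.13],
    [[0,0,0],0.13],
  ],
)

```text
t: 22.0
eef_pos: [447.4, 203.3, 69.1]
tcp_rot: [3.14, -0.0, 1.65]
ft_force: [2.4, 5.2, -1.0]
opening: 0.122
grip_force: 30.1
```

```bash
python3 -c "
from cell import *
s=state();print(s['eef_pos'],s['tcp_rot'],s['moment'],s['ft_force'],s['opening'],s['grip_force'])"
```

```text
[447.44175455 203.25566643  69.08299604] [ 3.13982785e+00 -3.12469141e-04  1.64961540e+00] [ 0.87479949 -0.61127342  0.28219931] [ 2.42197206  5.15773805 -1.02465622] 0.12248840508241003 30.071331560611725
```

The moment jumped from 0.05 to 0.28 N m, so the knob is at its stop. Releasing and retreating.

Call:
jog_arm(
  motion=[
    [[0,0,0],0],
    [[0,0,0],0],
    [[0,0,0],0],
    [[0,0,0],0],
    [[0,0,0],0],
  ],
  grip=0.5,
)

```text
t: 22.5
eef_pos: [446.6, 202.8, 68.9]
tcp_rot: [-3.141, 0.0, 1.65]
ft_force: [-0.4, -0.5, -0.3]
opening: 0.474
grip_force: 0.0
```

Call:
jog_arm(
  motion=[
    [[0,0,-15],0],
    [[0,0,-35],0],
    [[0,0,-60],0],
    [[0,0,-85],0],
    [[0,0,-100],0],
  ],
)

```text
t: 23.0
eef_pos: [447.0, 203.0, 170.6]
tcp_rot: [3.14, -0.0, 1.65]
ft_force: [0.4, 0.5, -0.5]
opening: 0.499
grip_force: 0.0
```

Call:
jog_arm(
  motion=[
    [[-35,5,0],0],
    [[-75,10,0],0],
    [[-120,15,0],0],
    [[-165,20,0],0],
    [[-210,25,0],0],
  ],
)

```text
t: 23.5
eef_pos: [488.2, -6.2, 169.0]
tcp_rot: [3.142, 0.0, 1.65]
ft_force: [0.1, -0.3, 1.7]
opening: 0.503
grip_force: 0.0
```

Call:
jog_arm(
  motion=[
    [[-40,5,0],0],
    [[-80,10,0],0],
    [[-120,15,0],0],
    [[-140,20,0],0],
    [[-140,20,0],0],
  ],
)

```text
t: 24.0
eef_pos: [519.6, -144.3, 168.6]
tcp_rot: [3.142, 0.0, 1.647]
ft_force: [-0.2, -0.0, 1.0]
opening: 0.498
grip_force: 0.0
```

```bash
python3 - <<'E'
from h import *
s=read_camera("scene");t=read_camera("top");print(state()["eef_pos"],state()["ft_force"])
for n,p in(("s",s),("t",t)):
    u=proj(p,[[447.2,203,67],[453.9,135.3,91]]);print(n,u.round(1).tolist())
    for nm in("knob_grip","carriage_grip"):
        for d in cut_out(nm,p):
            b=d["box"]
            if abs((b[0]+b[2])/2-u[0][0])<50 and abs((b[1]+b[3])/2-u[0][1])<50:
                pts=np.argwhere(d["region"])[:,::-1].astype(float)
                if nm=="knob_grip":
                    P=at_z(p,pts,67)[:,:2];w,v=np.linalg.eigh(np.cov(P.T));a=np.arctan2(v[1,1],v[0,1])
                    print(nm,d["p"],b,"theta mod pi",(3.241-a)%np.pi,"ratio",np.sqrt(w[1]/w[0]),P.mean(0))
                else: print(nm,d["p"],b)
# dark block top: bright patch inside; match block by fitting dark pixels centre of top view
g=cv2.cvtColor(t["img"],cv2.COLOR_BGR2GRAY);x,y=proj(t,[[447.2,203,67]])[0].astype(int)
m=(g[y-18:y+18,x-18:x+18]<45);pts=np.argwhere(m)[:,::-1]+[x-18,y-18]
n,l,st,c=cv2.connectedComponentsWithStats(m.astype(np.uint8));k=l[18,18];print("dark comp",st[k] if k else None)
if k:
    pts=(np.argwhere(l==k)[:,::-1]+[x-18,y-18]).astype(float);P=at_z(t,pts,67)[:,:2];w,v=np.linalg.eigh(np.cov(P.T));print("theta",(3.241-np.arctan2(v[1,1],v[0,1]))%np.pi,np.sqrt(w),P.mean(0))
E
```

```text
[ 518.80178387 -141.72142479  168.64424015] [-0.90093089  0.87854069  1.34617144]
s [[307.4, 158.4], [288.1, 168.7]]
knob_grip 0.74 [299.4, 146.9, 319.1, 167.6] theta mod pi 1.2187773477901822 ratio 2.0221976978034424 [448.95742631 201.27511706]
carriage_grip 0.93 [266.0, 151.8, 321.4, 203.2]
t [[205.8, 252.9], [235.7, 249.7]]
knob_grip 0.68 [196.0, 250.0, 220.4, 262.3] theta mod pi 1.5731297862080742 ratio 1.8016085991269328 [445.98580179 200.29192972]
carriage_grip 0.75 [191.7, 234.3, 258.8, 270.1]
dark comp [  8  14  24  12 167]
theta 1.5929805819325729 [ 5.5779836  12.51843207] [446.85700584 200.8094908 ]
```

The top view gives a knob angle of 1.57–1.59 rad. The carriage is still home and the robot is clear.

```bash
python3 -c "
from cell import *
print(job_done())"
```

```text
the job is handed in; nothing more can be done
None
```

The job is handed in: the carriage is on the rail against the end stop, the clamp knob is at its stop (about 1.57 rad in the last top view), and the arm is clear; hand-in returned no verdict. The first try at the knob closed on nothing and was redone a few mm lower, and the rail actually ran along world −x, not +y as the text says, so I followed the cameras.

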